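# Refit the tongued cover on an open controller housing

## Task

Fit the white cover that has the brass tongue (the one with the blue handle) onto the open grey housing: angle its tongue in under the brass lip along the housing's far edge, then lower the other edge until the cover lies flat inside the front rim, centred sideways on the housing, and let go. Leave the plain white cover with the orange handle where it lies.

Things in the scene. Friction and masses are not known exactly. Their poses are not given: they have to be found in the camera images.
- tongued_cover: Loose cover to fit: white plate 110 (x) x 100 (y) x 10 mm, 0.14-0.28 kg, brass tongue on its +x edge. Origin: centre of the plate's underside; z up. Blue handle: upright flat-sided bar on the plate, 14 mm thick (x), 80 long (y), centred at x = -10 mm, y = 0, from z = 10 to 44 mm; grip it from above across the 14 mm. Lies flat on the table, tongue pointing away from the robot within 25 degrees.
- tongue_tip (a point): Middle of the tongue's free edge, at its underside: x = +79, y = 0, z = 0 mm in the cover's frame. The tongue is brass, 24 mm long (x = 55 to 79 mm), 90 mm wide, 6 mm thick, level with the plate's underside. Lying home, flat and midway, this point is at x = 67, y = 0, z = 30 mm in the housing's frame (8 mm short of the back wall); front edge raised about 12 degrees on the way in.
- housing: Fixed grey open housing 174 (x) x 120 (y) x 50 mm. Origin: centre of underside; x points to the lip, away from the robot within 18 degrees; z up. Side ledges for the cover at z = 30 mm; front rim: inner face x = -75, top z = 40 mm; back wall: inner face x = 75 mm. Brass lip reaches from the wall to x = 49 mm, underside z = 44, top z = 50 mm: the tongue goes under it. No side walls.
- plain_cover: The wrong cover, loose, to be left alone: the same white plate, 110 x 100 x 10 mm, but with no tongue and with an orange handle. Origin: centre of its underside. Lies flat on the table beside the other; which of the two is on the left varies. A raised steel shelf with equipment stands to the right of the work (x above 0.45 m, y below -0.1 m): keep the arm clear of it.

How it is judged (in metres and radians):
On the way:
1. the tongue is at least 5 mm under the lip while the cover is still angled (over 4 degrees) (x of tongue_tip in the frame of housing above 0.054 m and z of tongue_tip in the frame of housing between 0.024 and 0.042 m and y of tongue_tip in the frame of housing between -0.025 and 0.025 m and angle between tongued_cover's own z axis and vertical above 0.07 rad), for 0.1 s.
At the end, for the whole second after the job is handed in: The tongued cover lies at rest and flat (within 3 degrees) on the housing's ledges, its tongue at least 5 mm under the lip, within 20 mm of the middle sideways and within 10 degrees of square; the plain cover is within 30 mm of where it started (x of tongue_tip in the frame of housing above 0.054 m and z of tongue_tip in the frame of housing between 0.026 and 0.036 m and y of tongue_tip in the frame of housing between -0.02 and 0.02 m and angle between the x axis of tongued_cover and the x axis of housing, either way round below 0.18 rad and angle between tongued_cover's own z axis and vertical below 0.05 rad and linear speed of tongued_cover below 0.02 m/s and distance of plain_cover from where it was at the start of the episode below 0.03 m); the robot touches nothing.
It fails at once if the plain cover is moved more than 30 mm (distance of plain_cover from where it was at the start of the episode above 0.03 m).
It also fails if it takes over 43 s, if anything falls off the work surface, if the arm or the gripper's body presses on something with over 40 N, if the wrist force passes 120 N, or if a joint passes its speed limit or range.

## Robot

A 6-joint arm with a two-finger parallel gripper is mounted at the origin on a cart in front of the work surface, level with it; the furniture and walls round the work are solid. World frame = base frame: x ahead of the robot, y to its left, z up, the work surface at z = 0. Lengths are in mm, angles in degrees, forces in N, time in s.
With the tool pointing down it reaches from about 350 to 800 mm from the base axis. Payload 7.3 kg.
Tool frame: the origin (TCP) lies on the centre line of the jaws, within the pads' length; the fingertips stand 25 mm ahead of it and the grasp point (between the pads) lies 6 mm ahead of it; z points along the fingers, y is the direction in which the jaws open and shut (so a half turn about z gives the same grasp; the last joint's range is limited). The gripper opens to 85 mm and grips with 20 to 120 N. Pads are 22 mm wide; open, the fingers measure 114 mm over their backs; the gripper's body (76 mm by 85 mm) begins 54 mm behind the grasp point. The pads swing forward as they close: fully open they stand 13 mm farther back than shut.
Start: joints at [-73.568, 19.595, 87.324, -0, 73.075, -8.365], TCP at [220.216, -476.6, 256.322] pointing down, gripper open.
Joint ranges: [-145.02, 145.02], [-44.19, 115.74], [2.07, 154.8], [-57.11, 237.11], [16.16, 152.29], [-177.93, 177.93]. Speed limits (degrees/s): [147.25, 147.25, 180, 180, 180, 180].

## Interface

Orientations are given as a 3x3 rotation matrix whose columns are the frame's x, y, z axes.
In Python, from plant import env, viewer gives the robot as it stands.
- The arm moves only by the tool play_rows, never from a script. Its argument "commands" is a list of rows, each a list of 5 numbers: the closure, from 0 (fully open) to 1 (shut), then the shift along the tool's x, y, z in mm, then the turn about the tool's z in rad. A call has 1 to 10 rows; each row shifts and turns the commanded pose from where the row before left it, along the tool's axes as they then stand; what a row does not reach is not made up. A row lasts 1/8 s, in which the tool goes at most 62.5 mm and 10.7 degrees, less where a joint would pass 70% of its speed; a pose out of reach is approached as far as the arm can. A call with a gripper value outside its range is refused whole. The fingers move at their own pace and stop on an object; "grip_force" is the grip in N (left out, the last holds). Time passes only in rows, so rows that do not move let the fingers close. It gives the time, the measured TCP pose, the force and the opening at its end, in the units of the state.
- env.read_state(): the state, without advancing time (a new reading comes with each control period).
- viewer.snapshot(name): name is "scene" or "top" or "wrist"; returns a dict with "image" (420x560x3 uint8, red, green, blue), "z_map" (420x560 float32, mm along the optical axis (not along the pixel's ray), 0 where there is no reading), "fovy" (degrees; the focal length in pixels is half the picture's height over the tangent of half this angle, whatever the lens; pixels are square), "cx", "cy" (the principal point, pixels), "world_from_camera" (4x4, takes a point from camera to world coordinates). Camera axes: x right, y up, looking along -z (the intrinsics and any distortion apply to the point x, -y, -z); pixel columns grow to the right and rows downward; lengths in mm; the calibration is good to about 2 mm. A picture is of the moment at which its call begins.
- env.finish_job(): hands the job in, once; it reports no verdict.
The state is a dict: "t": time; "joints": joint angles; "qd": joint speeds; "effort": joint torques, N m; "position": TCP position; "tool_rot": TCP orientation; "wrist_force": force on the tool from outside, world axes, zero at the start; "torque": the same for the moment, N m; "opening": opening from 0.0 (shut) to 1.0 (fully open).
Only numpy, scipy, OpenCV 4.12 (cv2) and the standard library are available. Lean on these libraries where they do the work, as an engineer would, in place of code of your own. Each camera call takes 0.05 s, during which the arm holds its last target. There are 200 camera calls.

## Working session

There is one attempt and no reset: what is moved stays moved. The work goes in short steps, Python scripts to look and compute and a tool call to move; the robot and the scene stay as the last step left them, time stands still between calls to the robot, and variables do not carry over. Pictures are saved under pics/ and viewed, about 8 in all and at most 12, crops included, and the job is handed in when it is done.

Besides the shell and the picture viewer there is one more tool, called after "Emit:" as a command line: name --pt "numbers of a row" for each row, then --argument value for the rest. play_rows: Moves the arm, as the interface text tells. Its arguments: {"type":"object","properties":{"commands":{"type":"array","items":{"type":"array","items":{"type":"number"}}},"grip_force":{"type":"number"}},"required":["commands"]}

```bash
ls; mkdir -p pics; cat > h.py <<'E'
import numpy as np, cv2
from plant import env, viewer
def snap(n,f=None):
    s=viewer.snapshot(n)
    if f: cv2.imwrite('pics/'+f,cv2.cvtColor(s['image'],cv2.COLOR_RGB2BGR))
    return s
def world(s):
    z=s['z_map'].astype(float);h,w=z.shape
    f=h/2/np.tan(np.radians(s['fovy'])/2)
    u,v=np.meshgrid(np.arange(w),np.arange(h))
    p=np.stack([(u-s['cx'])/f*z,-(v-s['cy'])/f*z,-z,np.ones_like(z)],-1)
    P=(p@np.array(s['world_from_camera']).T)[...,:3]
    P[z==0]=np.nan
    return P
E
python3 - <<'E'
from h import *
print(env.read_state())
for n in('top','scene'):
    s=snap(n,n+'0.png'); print(n,s['fovy'],s['cx'],s['cy'],[k for k in s],np.round(s['world_from_camera'],3).tolist(),(s['z_map']==0).mean())
    np.save(n+'.npy',world(s))
E
```

```text
pics
{'t': 0.0, 'joints': array([-7.35684004e+01,  1.96364106e+01,  8.73770817e+01,  6.63047621e-04,
        7.30765419e+01, -8.36521384e+00]), 'qd': array([-0.00486201,  0.03704075, -0.05677788,  0.03227785,  0.02294717,
        0.0499642 ]), 'effort': array([-9.09272567e-04, -4.33680081e+01, -2.46011174e+01, -2.49682134e-04,
        7.84868491e-03, -6.66834609e-06]), 'position': array([ 220.10289052, -476.22598696,  255.62708455]), 'tool_rot': array([[ 9.07802274e-01,  4.19398192e-01, -4.33881709e-04],
       [ 4.19398348e-01, -9.07801049e-01,  1.51034622e-03],
       [ 2.39558204e-04, -1.55306501e-03, -9.99998765e-01]]), 'wrist_force': array([ 0.5486334 ,  0.72826418, -0.2919817 ]), 'torque': array([-0.07726985,  0.05926549,  0.03147215]), 'opening': 0.9969760000822251}
top 45.73026454421449 275.25196019982957 207.07336340557808 ['image', 'z_map', 'fovy', 'cx', 'cy', 'world_from_camera'] [[0.021, 0.994, -0.106, 413.444], [-1.0, 0.023, 0.013, 270.287], [0.015, 0.106, 0.994, 985.932], [0.0, 0.0, 0.0, 1.0]] 0.003813775510204082
scene 43.20561953165124 283.21170108695907 207.53771604147514 ['image', 'z_map', 'fovy', 'cx', 'cy', 'world_from_camera'] [[-0.876, 0.23, -0.424, 37.954], [-0.482, -0.449, 0.752, 1097.631], [-0.017, 0.863, 0.504, 621.657], [0.0, 0.0, 0.0, 1.0]] 0.004026360544217687
```

View images.

View pics/top0.png

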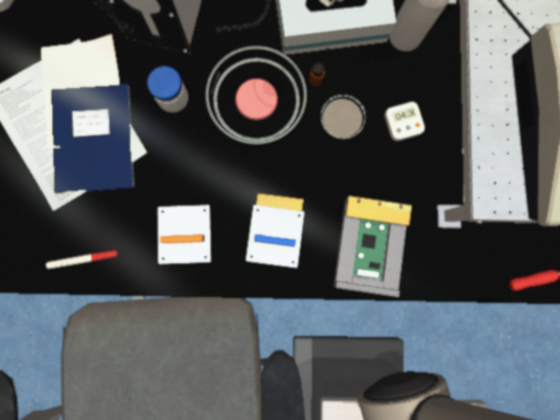

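View pics/scene0.png

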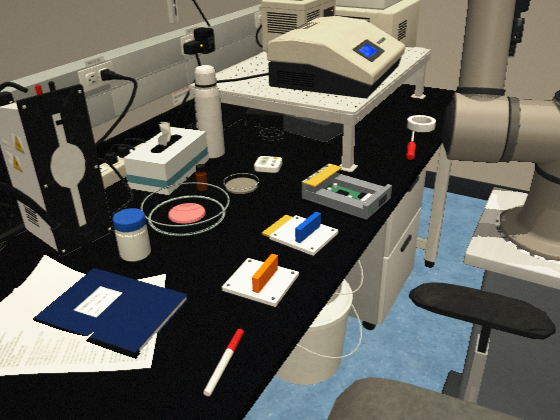

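The top view shows the orange-handled plain cover at (184,235), the blue-handled cover with its tongue up at (275,235), and the housing with lip at about (373,245). Next I measure their poses.

```bash
cat > m.py <<'E'
from h import *
def rect(P,m,name):
    q=P[m];q=q[~np.isnan(q).any(1)]
    (c,sz,a)=cv2.minAreaRect(q[:,:2].astype(np.float32))
    print(name,len(q),'c',np.round(c,1),'size',np.round(sz,1),'ang',round(a,1),'z',np.round(np.percentile(q[:,2],[5,50,95]),1),'mean',np.round(q.mean(0),1))
def big(m):
    n,l,s,_=cv2.connectedComponentsWithStats(m.astype(np.uint8))
    return l==1+np.argmax(s[1:,4])
def masks(s,P,x0=200,x1=700):
    hsv=cv2.cvtColor(s['image'],cv2.COLOR_RGB2HSV);H,S,V=[hsv[...,i].astype(int) for i in range(3)]
    return H,S,V
E
python3 - <<'E'
from m import *
s=snap('top');P=world(s);H,S,V=masks(s,P);Z=P[...,2]
roi=np.zeros(H.shape,bool);roi[180:300,230:430]=1
L=roi.copy();L[:,320:]=0;R=roi&~L
rect(P,big(L&(H>100)&(H<125)&(S>120)&(Z>35)),'bluetop')
rect(P,big(L&(S<50)&(V>150)),'plate')
rect(P,big(L&(H>15)&(H<32)&(S>100)),'tongue')
rect(P,big(R&(H>15)&(H<32)&(S>100)),'lip')
rect(P,big(R&(Z>20)&(Z<48)&(S<60)),'grey')
rect(P,big(R&(Z>20)),'housing all')
g=R&(Z>20)
v,u=np.where(g)
for uu in (345,355,372,385,395):
    print(uu,[(int(P[r,uu,0]),int(P[r,uu,1]),int(Z[r,uu])) for r in range(196,300,4)])
o=np.zeros(H.shape,bool);o[190:280,140:225]=1
rect(P,big(o&(Z>6)),'plain')
E
```

```text
bluetop 227 c [451.4 258. ] size [75.2 10.9] ang 83.2 z [40.  42.9 46.1] mean [451.5 258.4  42.9]
plate 2604 c [462.1 256.9] size [102.5 112.1] ang 83.7 z [ 5.9  9.1 12.2] mean [462.2 257.1   9.2]
tongue 573 c [531.1 248.2] size [95.6 25.8] ang 85.1 z [-1.7  4.4  7.9] mean [531.1 247.9   4. ]
lip 1343 c [516.2  52.5] size [137.4  50.6] ang 82.5 z [-1.7 48.6 51.5] mean [513.6  61.7  42.1]
grey 2732 c [426.5  72.4] size [120.9 140.5] ang 82.9 z [25.8 29.2 39.7] mean [417.   74.2  30.2]
housing all 4024 c [443.7  70.3] size [120.9 175. ] ang 82.9 z [26.2 30.6 50.5] mean [447.2  70.7  36. ]
345 [(544, 117, -1), (536, 118, 0), (527, 119, 10), (518, 120, 17), (509, 122, 27), (501, 121, 25), (493, 122, 31), (485, 122, 30), (478, 122, 28), (470, 122, 27), (462, 122, 30), (455, 121, 25), (447, 122, 31), (439, 122, 28), (432, 122, 29), (424, 121, 27), (416, 121, 26), (409, 121, 28), (401, 122, 29), (394, 121, 28), (386, 122, 31), (378, 121, 27), (371, 123, 38), (364, 123, 40), (354, 117, 0), (347, 117, 1)]Traceback (most recent call last):
  File "<stdin>", line 14, in <module>
ValueError: cannot convert float NaN to integer
```

```bash
cat > plan.py <<'E'
from h import *
# rows to go from current (or given) pose to target TCP xyz and tool-x yaw (deg)
def plan(n,x,y,z,yaw,g,start=None):
    st=env.read_state()
    p=np.array(st['position']);R=st['tool_rot'];th=np.arctan2(R[1,0],R[0,0])
    if start: p=np.array(start[:3],float);th=np.radians(start[3])
    d=(np.array([x,y,z])-p)/n; a=(np.radians(yaw)-th); a=(a+np.pi)%(2*np.pi)-np.pi; a/=n
    out=[]
    for i in range(n):
        t=th+i*a;c,s=np.cos(t),np.sin(t)
        out.append([g,round(float(c*d[0]+s*d[1]),1),round(float(s*d[0]-c*d[1]),1),round(float(-d[2]),1),round(float(-a),3)])
    print(out)
E
python3 -c "
from plan import *
plan(10,350,20,200,65,0)
plan(5,451,258,120,83.2,0,(350,20,200,65))"
```

```text
[[0, 32.6, -39.6, 5.6, -0.07], [0, 35.3, -37.2, 5.6, -0.07], [0, 37.8, -34.7, 5.6, -0.07], [0, 40.2, -31.9, 5.6, -0.07], [0, 42.3, -29.0, 5.6, -0.07], [0, 44.2, -26.0, 5.6, -0.07], [0, 45.9, -22.8, 5.6, -0.07], [0, 47.4, -19.5, 5.6, -0.07], [0, 48.7, -16.2, 5.6, -0.07], [0, 49.7, -12.7, 5.6, -0.07]]
[[0, 51.7, -1.8, 16.0, -0.064], [0, 51.7, 1.5, 16.0, -0.064], [0, 51.5, 4.8, 16.0, -0.064], [0, 51.1, 8.0, 16.0, -0.064], [0, 50.5, 11.2, 16.0, -0.064]]
```

Emit:
play_rows --pt "0 32.6 -39.6 5.6 -0.07" --pt "0 35.3 -37.2 5.6 -0.07" --pt "0 37.8 -34.7 5.6 -0.07" --pt "0 40.2 -31.9 5.6 -0.07" --pt "0 42.3 -29 5.6 -0.07" --pt "0 44.2 -26 5.6 -0.07" --pt "0 45.9 -22.8 5.6 -0.07" --pt "0 47.4 -19.5 5.6 -0.07" --pt "0 48.7 -16.2 5.6 -0.07" --pt "0 49.7 -12.7 5.6 -0.07" --grip_force 60

```text
t: 1.4
position: [350.6, 21.1, 200.3]
tool_rot: [[0.422, 0.906, 0.001], [0.906, -0.422, -0.0], [0.0, 0.001, -1.0]]
wrist_force: [2.4, -1.1, 0.8]
opening: 0.997
```

Emit:
play_rows --pt "0 51.7 -1.8 16 -0.064" --pt "0 51.7 1.5 16 -0.064" --pt "0 51.5 4.8 16 -0.064" --pt "0 51.1 8 16 -0.064" --pt "0 50.5 11.2 16 -0.064" --pt "0 0 0 0 0" --pt "0 0 0 0 0"

```text
t: 2.28
position: [451.1, 257.1, 119.9]
tool_rot: [[0.118, 0.993, -0.001], [0.993, -0.118, -0.001], [-0.001, -0.001, -1.0]]
wrist_force: [-0.5, -0.8, -0.4]
opening: 1.001
```

```bash
python3 - <<'E'
from m import *
s=snap('wrist','w1.png');P=world(s);H,S,V=masks(s,P);Z=P[...,2]
st=env.read_state();print(st['t'],st['position'],st['tool_rot'],st['wrist_force'],st['opening'],st['joints'])
rect(P,big((H>100)&(H<125)&(S>120)&(Z>35)),'bluetop')
E
```

```text
2.325 [451.24046341 256.69721574 120.36080306] [[ 1.18416637e-01  9.92963820e-01 -5.93752311e-04]
 [ 9.92963786e-01 -1.18416981e-01 -5.81024245e-04]
 [-6.47246409e-04 -5.20771606e-04 -9.99999655e-01]] [-0.66452883 -0.22027704 -0.80325878] 1.0017512266155155 [ 2.11821134e+01  2.77036231e+01  9.85977767e+01 -2.32508062e-02
  5.37423523e+01  2.79966136e+01]
bluetop 2988 c [454.  257.3] size [79.7 13.5] ang 83.7 z [41.9 43.2 44.2] mean [454.3 260.2  43.1]
```

View pics/w1.png

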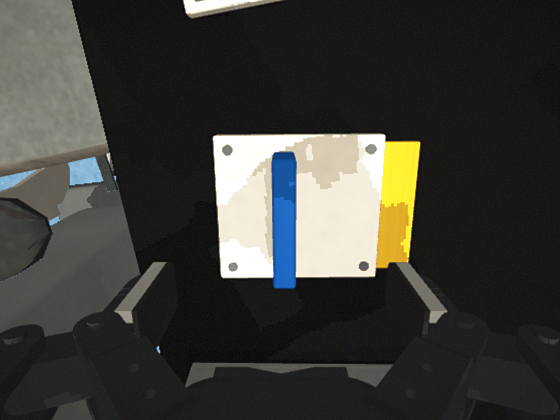

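The wrist view shows the handle at (284,220), midway between the open fingers, and it measures 79.7 x 13.5 mm at z 43 as it should. I go down and grip.

Emit:
play_rows --pt "0 1 1.5 20 0" --pt "0 0 0 20 0" --pt "0 0 0 20 0" --pt "0 0 0 10 0" --pt "0 0 0 8 0" --pt "1 0 0 0 0" --pt "1 0 0 0 0" --pt "1 0 0 0 0" --pt "1 0 0 0 0" --pt "1 0 0 0 0" --grip_force 60

```text
t: 3.58
position: [453.6, 258.5, 42.7]
tool_rot: [[0.118, 0.993, 0.001], [0.993, -0.118, 0.0], [0.0, 0.001, -1.0]]
wrist_force: [-0.3, -0.7, 3.8]
opening: 0.151
```

Emit:
play_rows --pt "1 0 0 0 0" --pt "1 0 0 -10 0" --pt "1 0 0 -20 0" --pt "1 0 0 -25 0" --pt "1 0 0 -25 0" --pt "1 0 0 0 0"

```text
t: 4.32
position: [454.1, 258.6, 123.8]
tool_rot: [[0.118, 0.993, 0.003], [0.993, -0.118, 0.001], [0.002, 0.003, -1.0]]
wrist_force: [0.6, -0.1, -2.6]
opening: 0.148
```

```bash
python3 - <<'E'
from m import *
s=snap('wrist','w2.png');P=world(s);H,S,V=masks(s,P);Z=P[...,2]
st=env.read_state();print(st['t'],st['position'],np.round(st['tool_rot'],3).tolist(),st['wrist_force'],st['opening'])
rect(P,big((H>100)&(H<125)&(S>120)),'blue')
rect(P,big((S<50)&(V>150)&(Z>50)),'plate')
E
```

```text
4.375 [453.34649454 258.28692647 122.53827608] [[0.118, 0.993, 0.001], [0.993, -0.118, 0.0], [0.0, 0.001, -1.0]] [-0.70020833  0.16720524 -2.16254196] 0.1509875308437491
blue 6998 c [445.7 212.1] size [172.1  29.8] ang 86.3 z [113.3 124.2 125.3] mean [456.1 266.7 123.1]
plate 27417 c [466.8 268.9] size [ 74.4 110.2] ang 83.3 z [89.3 90.4 91.4] mean [470.2 276.7  90.5]
```

View pics/w2.png

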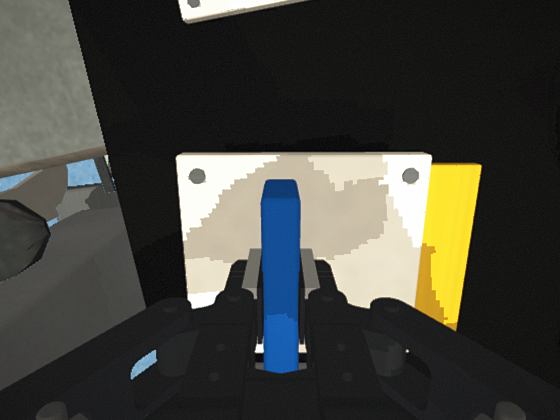

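The grip holds (opening 0.15, cover level, underside at z 80). I carry it to above the housing.

```bash
python3 -c "
from plan import *
plan(6,399,76,112,82.9,1)"
```

```text
[[1, -31.2, -5.4, 1.8, 0.001], [1, -31.2, -5.4, 1.8, 0.001], [1, -31.2, -5.4, 1.8, 0.001], [1, -31.3, -5.3, 1.8, 0.001], [1, -31.3, -5.3, 1.8, 0.001], [1, -31.3, -5.3, 1.8, 0.001]]
```

Emit:
play_rows --pt "1 -31.2 -5.4 1.8 0.001" --pt "1 -31.2 -5.4 1.8 0.001" --pt "1 -31.2 -5.4 1.8 0.001" --pt "1 -31.2 -5.4 1.8 0.001" --pt "1 -31.2 -5.4 1.8 0.001" --pt "1 -31.2 -5.4 1.8 0.001" --pt "1 0 0 0 0" --pt "1 0 0 0 0"

```text
t: 5.38
position: [398.5, 76.5, 110.9]
tool_rot: [[0.124, 0.992, -0.001], [0.992, -0.124, 0.0], [0.0, -0.001, -1.0]]
wrist_force: [-0.6, 0.9, -1.6]
opening: 0.15
```

```bash
cat > rel.py <<'E'
import sys
from m import *
s=snap('top',sys.argv[1]);P=world(s);H,S,V=masks(s,P);Z=P[...,2]
st=env.read_state();print(st['t'],np.round(st['position'],1),np.round(st['wrist_force'],1),round(st['opening'],3))
c=np.array([443.7,70.3]);a=np.radians(-7.1);A=np.array([[np.cos(a),np.sin(a)],[-np.sin(a),np.cos(a)]])
P[...,:2]=(P[...,:2]-c)@A.T   # housing frame
np.save('rel.npy',P)
roi=np.zeros(H.shape,bool);roi[170:310,310:440]=1
y=roi&(H>15)&(H<32)&(S>100)
for lo,hi in((20,42),(42,54),(54,90)):
    m=y&(Z>lo)&(Z<hi)
    if m.sum()>30: rect(P,big(m),f'yellow {lo}-{hi}')
m=roi&(S<50)&(V>150)&(Z>32)
if m.sum()>100:
    m=big(m);rect(P,m,'white')
    q=P[m];q=q[abs(q[:,1])<60];k=np.linalg.lstsq(np.c_[q[:,:2],np.ones(len(q))],q[:,2],rcond=None)[0]
    r=q[:,2]-np.c_[q[:,:2],np.ones(len(q))]@k;g=abs(r)<4;q=q[g]
    k=np.linalg.lstsq(np.c_[q[:,:2],np.ones(len(q))],q[:,2],rcond=None)[0]
    print('plane pitch,roll deg',np.round(np.degrees(np.arctan(k[:2])),2),'z at 0',round(k[2],1))
E
python3 rel.py t3.png
```

```text
5.425 [398.7  76.8 111.1] [-0.5  1.  -1.9] 0.15
yellow 42-54 1132 c [68.3 -0.2] size [120.3  38.2] ang 89.8 z [46.  48.8 51.7] mean [66.9  2.9 48.8]
yellow 54-90 534 c [30.4 -0.2] size [22.4 90.1] ang 0.6 z [70.4 72.9 75.4] mean [31.1  2.7 73. ]
white 1748 c [-49.9  21.6] size [61.1 38.7] ang 7.2 z [429.2 437.9 441.4] mean [-49.9  22.3 436.8]
plane pitch,roll deg [0.66 2.77] z at 0 437.2
```

View pics/t3.png

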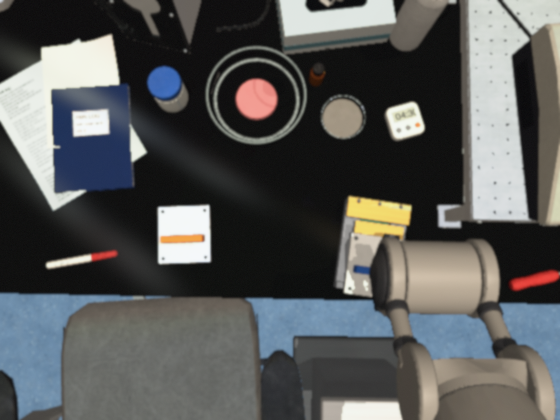

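Tongue tip is at housing x≈42 and y≈0, clear of the lip edge at 49. This tool cannot pitch, so I'll rest the front edge on the 40 mm rim and let the tongue drop to the 30 mm ledges (4.3°). Then I push it under the lip at that angle.

Emit:
play_rows --pt "1 0 2 10 0" --pt "1 0 0 10 0" --pt "1 0 0 4 0" --pt "1 0 0 2 0" --pt "1 0 0 1.5 0" --pt "1 0 0 0 0"

```text
t: 6.18
position: [400.7, 76.1, 84.0]
tool_rot: [[0.124, 0.992, 0.0], [0.992, -0.124, -0.0], [-0.0, 0.0, -1.0]]
wrist_force: [0.1, 0.3, -2.1]
opening: 0.152
```

Emit:
play_rows --pt "0.8 0 0 0 0" --pt "0.75 0 0 0 0" --pt "0.7 0 0 0 0" --pt "0.7 0 0 0 0" --pt "0.7 0 0 0 0"

```text
t: 6.8
position: [400.6, 76.1, 84.0]
tool_rot: [[0.124, 0.992, 0.0], [0.992, -0.124, -0.0], [-0.0, 0.0, -1.0]]
wrist_force: [0.3, 0.0, -0.5]
opening: 0.299
```

```bash
python3 rel.py t4.png; python3 - <<'E'
from m import *
s=snap('scene','s4.png');im=cv2.imread('pics/s4.png');cv2.imwrite('pics/s4c.png',cv2.resize(im[130:250,240:440],None,fx=4,fy=4,interpolation=cv2.INTER_CUBIC))
E
```

```text
6.85 [400.6  76.1  84. ] [ 0.5 -0.6 -0.8] 0.295
yellow 20-42 435 c [31.2  0.2] size [89. 24.] ang 89.3 z [32.6 35.9 38.3] mean [31.9  5.9 35.6]
yellow 42-54 1143 c [68.2 -0. ] size [119.8  38.1] ang 89.5 z [45.9 48.9 51.6] mean [66.8  2.7 48.8]
white 1965 c [-47.6  16.6] size [61.1 47.5] ang 6.4 z [402.1 410.9 414.5] mean [-47.4  17.5 409.8]
plane pitch,roll deg [0.69 2.03] z at 0 410.6
```

View pics/s4c.png

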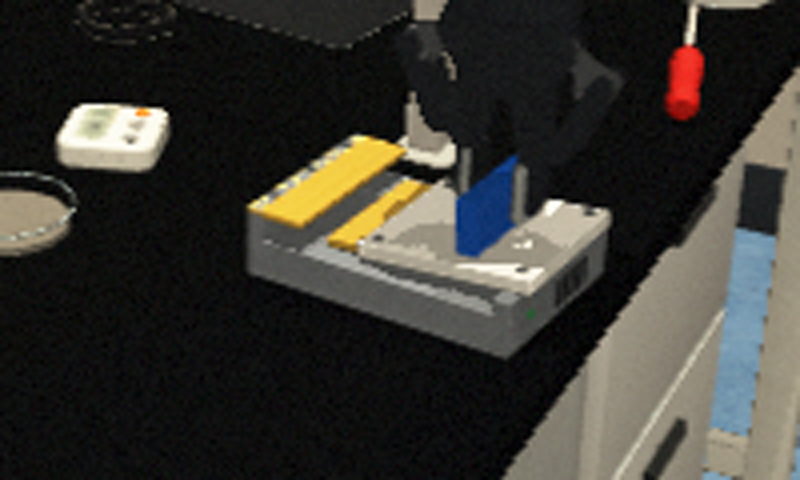

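The cover rests as planned: front edge on the rim, tongue on the ledges at tip x≈43 and z≈30. I close in with the rear finger pushing, in small steps.

Emit:
play_rows --pt "0.7 0 3 0 0" --pt "0.7 0 3 0 0" --pt "0.7 0 2 0 0" --pt "0.7 0 2 0 0" --pt "0.7 0 2 0 0" --pt "0.7 0 0 0 0"

```text
t: 7.65
position: [412.8, 74.6, 84.0]
tool_rot: [[0.124, 0.992, 0.0], [0.992, -0.124, -0.0], [-0.0, 0.0, -1.0]]
wrist_force: [-1.0, 0.2, 0.1]
opening: 0.3
```

```bash
sed -i 's/(Z>32)$/(Z>32)\&(Z<60)/' rel.py; sed -i 's/&(V>150)&(Z>32)/\&(V>110)\&(Z>33)\&(Z<56)/' rel.py; python3 rel.py t5.png
```

```text
7.7 [412.7  74.6  84. ] [-0.3  0.   0.1] 0.3
yellow 20-42 357 c [38.9  0.1] size [89.1 24.1] ang 90.0 z [31.4 35.4 38.3] mean [39.3 12.  35.2]
yellow 42-54 1153 c [68.  -0.1] size [119.8  38.3] ang 89.7 z [46.1 48.9 51.7] mean [66.6  2.9 48.9]
white 1288 c [-31.1  29.1] size [111.  60.] ang 0.0 z [39.2 45.1 50.7] mean [-32.6  28.9  45.1]
plane pitch,roll deg [-4.62 -0.7 ] z at 0 43.1
```

Emit:
play_rows --pt "0.7 0 1.5 0 0" --pt "0.7 0 1.5 0 0" --pt "0.7 0 1 0 0" --pt "0.7 0 0.5 0 0" --pt "0.7 0 0.5 0 0" --pt "0.7 0 0.5 0 0" --pt "0.7 0 0 0 0"

```text
t: 8.57
position: [418.0, 73.9, 84.0]
tool_rot: [[0.124, 0.992, 0.0], [0.992, -0.124, -0.0], [-0.0, 0.0, -1.0]]
wrist_force: [-0.9, -0.6, -0.0]
opening: 0.305
```

```bash
python3 rel.py t6.png; python3 - <<'E'
from m import *
s=snap('scene','s6.png');im=cv2.imread('pics/s6.png');cv2.imwrite('pics/s6c.png',cv2.resize(im[130:250,240:440],None,fx=4,fy=4,interpolation=cv2.INTER_CUBIC))
E
```

```text
8.625 [418.1  73.9  84. ] [-0.1 -0.4 -0.3] 0.296
yellow 20-42 246 c [41.3 15.8] size [57.3 18.5] ang 89.6 z [32.9 35.7 38.5] mean [41.6 19.5 35.7]
yellow 42-54 1152 c [67.9 -0.2] size [120.4  38.4] ang 89.3 z [46.  48.9 51.8] mean [66.6  3.  48.9]
white 1324 c [-27.5  30.4] size [114.7  62. ] ang 2.6 z [39.  44.6 50.4] mean [-29.1  29.1  44.7]
plane pitch,roll deg [-4.27 -0.66] z at 0 43.4
```

View pics/s6c.png

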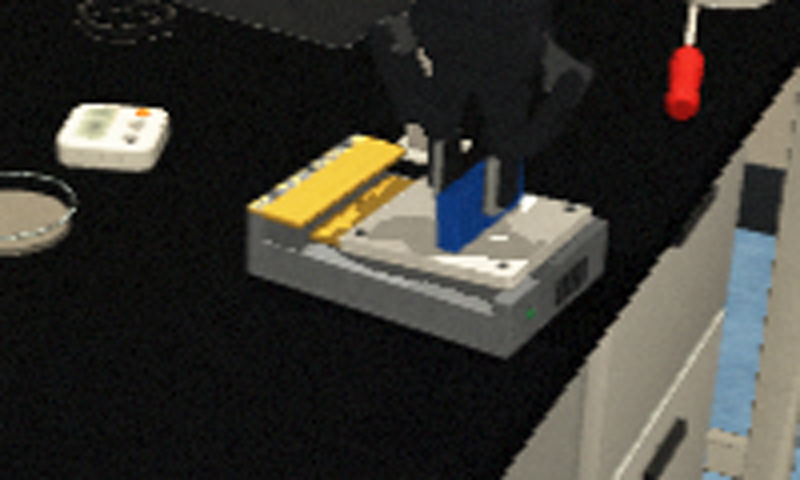

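Tongue is under the lip (tip x≈56) with the front still on the rim at 4.3°. I creep on through the window, then push home.

Emit:
play_rows --pt "0.7 0 0.5 0 0" --pt "0.7 0 0 0 0" --pt "0.7 0 0.5 0 0" --pt "0.7 0 0 0 0" --pt "0.7 0 0.5 0 0" --pt "0.7 0 0.5 0 0" --pt "0.7 0 0.5 0 0" --pt "0.7 0 1 0 0" --pt "0.7 0 1.5 0 0" --pt "0.7 0 1.5 0 0"

```text
t: 9.93
position: [424.6, 73.1, 84.0]
tool_rot: [[0.124, 0.992, 0.0], [0.992, -0.124, -0.0], [-0.0, 0.0, -1.0]]
wrist_force: [-0.6, 0.0, -0.2]
opening: 0.299
```

Emit:
play_rows --pt "0.7 0 1.5 0 0" --pt "0.7 0 1.5 0 0" --pt "0.7 0 0 0 0" --pt "0.7 0 0 0 0"

```text
t: 10.42
position: [427.7, 72.7, 84.0]
tool_rot: [[0.124, 0.992, 0.001], [0.992, -0.124, -0.0], [-0.0, 0.001, -1.0]]
wrist_force: [-0.2, -0.2, 0.3]
opening: 0.305
```

```bash
python3 rel.py t7.png
```

```text
10.475 [427.6  72.7  84. ] [-0.2 -0.6  0.7] 0.301
yellow 20-42 90 c [46.8 21.4] size [48.1  7.4] ang 89.0 z [32.  34.8 37.3] mean [46.8 21.8 34.8]
yellow 42-54 953 c [68.  -0.4] size [120.2  38.4] ang 89.9 z [46.  48.9 51.7] mean [69.1  9.8 48.9]
white 1267 c [-14.   23.1] size [109.3  54.2] ang 0.3 z [36.2 39.  41.6] mean [-15.5  27.5  39. ]
plane pitch,roll deg [-0.04  0.1 ] z at 0 39.0
```

The cover is flat at z 39–40 on top, with tip x≈67. Let go and retreat.

Emit:
play_rows --pt "0.6 0 2 0 0" --pt "0.5 0 2 0 0" --pt "0.5 0 0 0 0" --pt "0.5 0 0 -15 0" --pt "0.5 0 0 -30 0" --pt "0.5 0 0 -40 0" --pt "0.5 0 0 -40 0" --pt "0.5 -40 0 -10 0" --pt "0.5 -50 -5 0 0" --pt "0.5 -50 -5 0 0"

```text
t: 11.72
position: [403.7, -66.6, 219.3]
tool_rot: [[0.123, 0.992, 0.001], [0.992, -0.123, -0.0], [-0.0, 0.001, -1.0]]
wrist_force: [0.7, -0.3, -0.1]
opening: 0.5
```

Emit:
play_rows --pt "0.5 -40 -5 0 0" --pt "0.5 -40 -5 0 0" --pt "0.5 0 0 0 0" --pt "0.5 0 0 0 0"

```text
t: 12.22
position: [384.2, -143.2, 218.9]
tool_rot: [[0.124, 0.992, -0.0], [0.992, -0.124, 0.0], [0.0, -0.0, -1.0]]
wrist_force: [1.5, -0.2, 0.3]
opening: 0.503
```

```bash
python3 rel.py t8.png; python3 - <<'E'
from m import *
im=cv2.imread('pics/t8.png')
s=snap('scene','s8.png');b=cv2.imread('pics/s8.png')[130:250,240:440]
P=np.load('rel.npy');h=cv2.cvtColor(im,cv2.COLOR_BGR2HSV).astype(int)
m=(h[...,0]>100)&(h[...,0]<125)&(h[...,1]>120)&(P[...,2]>50);m[:,:310]=0;m[:200]=0;m[300:]=0
rect(P,big(m),'handle in housing')
cv2.imwrite('pics/f8.png',np.hstack([cv2.resize(im[180:310,310:440],(400,400)),cv2.resize(b[:, 40:160],(400,400))]))
t=snap('top');Q=world(t);o=np.zeros(m.shape,bool);o[190:280,140:225]=1;rect(Q,big(o&(Q[...,2]>6)),'plain')
P0=np.load('top.npy');rect(P0,big(o&(P0[...,2]>6)),'plain0')
E
```

```text
12.275 [ 384.3 -142.9  218.9] [ 0.3 -0.3  0.8] 0.498
yellow 20-42 146 c [47.2  0.7] size [88.5  7. ] ang 89.2 z [31.8 34.9 37.6] mean [47.3  0.3 34.8]
yellow 42-54 1158 c [68.2 -0.2] size [119.8  38.5] ang 90.0 z [46.1 48.9 51.6] mean [66.7  2.7 48.9]
white 2711 c [-13.2  -0.7] size [101.2 111.2] ang 90.0 z [36.  39.  41.8] mean [-12.7   0.8  39. ]
plane pitch,roll deg [-0.11  0.08] z at 0 39.0
handle in housing 254 c [-23.4   0.8] size [77.3 10.8] ang 89.9 z [70.2 73.1 75.6] mean [-23.3   1.6  72.9]
plain 2778 c [460.4 434.8] size [109.7 100.2] ang 3.5 z [ 6.9  9.7 43.3] mean [459.9 434.2  13.5]
plain0 2794 c [460.4 434.9] size [109.9 100.2] ang 3.3 z [ 6.9  9.7 43.5] mean [459.7 434.   13.5]
```

View pics/f8.png

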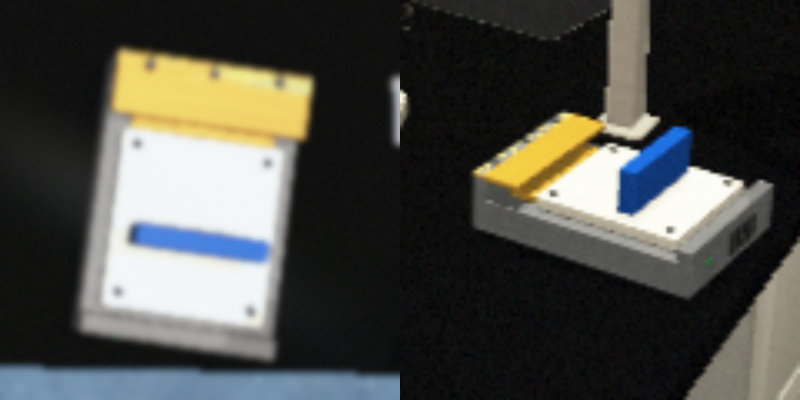

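The cover lies flat inside the rim with its tongue under the lip, and the robot is clear.

```bash
python3 -c "
from plant import env
print(env.finish_job())"
```

```text
the job is handed in; nothing more can be done
None
```

The tongued cover is fitted in the housing and the job is handed in at about 12 s; no verdict was reported.

**How:** The move commands cannot pitch the tool. I set the cover down with its front edge on the 40 mm rim and its tongue on the 30 mm ledges. With the loosely opened gripper's rear finger I then pushed it under the lip at that angle until the front dropped off the rim. After that I pushed it home and let go.

**On the way in:** I measured the tip at about x = 56 mm with a tilt of about 4.3°, held for well over 0.1 s. This meets the limits of 54 mm and 4.0°, but the angle margin is thin and well short of the suggested 12°. The 4.3° agrees with the geometry (10 mm over 134 mm). An earlier reading in the same resting position gave 4.6°, so the measurement is uncertain by a few tenths of a degree.

**Last checks:**

| Check | Measured |
|---|---|
| Cover tilt | about 0.1° |
| Tongue tip position along the housing | about x = 67 mm |
| Sideways offset | under 1 mm |
| Angle from square | under 1° |
| Plain cover movement | about 0.1 mm |

The gripper was clear of everything, and no check failed.

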